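Sample tube out of a light stand into a beaker

ROBOT

A 6-joint arm with a two-finger parallel gripper is mounted at the origin on a cart in front of the work surface, level with it; the furniture and walls round the work are solid. World frame = base frame: x ahead of the robot, y to its left, z up, the work surface at z = 0. Lengths are in m, angles in rad, forces in N, time in s.
With the tool pointing down it reaches from about 0.3 to 0.875 m from the base axis. Payload 6.4 kg.
Tool frame: the origin (TCP) lies between the finger pads; the fingertips stand tip_extent ahead of it and the grasp point (between the pads) lies 5 mm behind it (tip_extent is the distance from the TCP to the fingertips, in m); z points along the fingers, y is the direction in which the jaws open and shut (so a half turn about z gives the same grasp; the last joint's range is limited). The gripper opens to 85 mm and grips with 20 to 120 N. Pads are 22 mm wide; open, the fingers measure 114 mm over their backs; the gripper's body (76 mm by 85 mm) begins 54 mm behind the grasp point. The pads swing forward as they close: fully open they stand 13 mm farther back than shut.
Start: joints at [1.059, 0.181, 1.607, -0, 1.354, -0.206], TCP at [0.173, 0.548, 0.245] pointing down, gripper open.
Joint ranges: [-2.99, 2.99], [-0.89, 2.07], [0.3, 2.58], [-1.14, 4.28], [0, 2.63], [-3.12, 3.12]. Speed limits (rad/s): [2.57, 2.57, 3.01, 3.14, 3.14, 3.14].

INTERFACE

Orientations are given as a unit quaternion [w, x, y, z].
In Python, from bench import * gives the robot as it stands.
- The arm moves only by the shell command python3 -m jog 'ROWS'. ROWS is JSON, a list of rows, each a list of 3 entries, a list of its own where there are three numbers: the shift along the tool's x, y, z in mm, then the turn, a rotation vector about the tool's x, y, z in rad, then the opening, from 0 (shut) to 1 (fully open). A call has 1 to 20 rows; each row is the pose to reach, as a shift and turn from the pose measured when the call began, along the tool's axes at that moment; what a row does not reach only later rows make up. A row lasts 1/12 s, in which the tool goes at most 41.7 mm and 7.16 degrees, less where a joint would pass 70% of its speed; a pose out of reach is approached as far as the arm can. A call with a gripper value outside its range is refused whole. The fingers move at their own pace and stop on an object; the grip force is fixed at half the most. Time passes only in rows, so rows that repeat a pose let the fingers close. It gives the time, the measured TCP pose, the force and the opening at its end, in the units of the state.
- get_obs(): the state, without advancing time (a new reading comes with each control period).
- camera(name): name is "scene" or "top"; returns (picture, depth): 384x512x3 uint8, red, green, blue; 384x512 float32, m along the optical axis (not along the pixel's ray), 0 where there is no reading.
- get_calibration(name): a dict with "fx", "fy", "cx", "cy" (pixels), "world_from_camera" (4x4, takes a point from camera to world coordinates). Camera axes: x right, y down, z forward; pixel columns grow to the right and rows downward; lengths in m; the calibration is good to about 2 mm. A picture is of the moment at which its call begins. get_calibration takes no time and is no camera call.
- hand_in(): hands the job in, once; it reports no verdict.
The state is a dict: "time_s": time; "q": joint angles; "dq": joint speeds; "joint_efforts": joint torques, N m; "eef_pos": TCP position; "eef_rot": TCP orientation; "wrist_force": force on the tool from outside, world axes, zero at the start; "torque": the same for the moment, N m; "opening": opening from 0.0 (shut) to 1.0 (fully open).
Only numpy, scipy, OpenCV 4.12 (cv2) and the standard library are available. Lean on these libraries where they do the work, as an engineer would, in place of code of your own. Each camera call takes 0.05 s, during which the arm holds its last target.

TASK

Two capped sample tubes stand in two light, loose stands. Pull the tube in the taller, round-footed stand straight up out of it, so that the stand neither tips nor lifts and stays where it is, then lower this tube cap up into the small steel beaker, let go only once its lower end is well inside, and leave it there with the beaker upright where it stood. Leave the tube in the low, square-footed stand alone.

Things in the scene. Friction and masses are not known exactly. Their poses are not given: they have to be found in the camera images.
- tube_mid (a point): centre (half-way up) of the sample tube to be moved: clear, 12 mm thick, round foot, 81 mm tall, 12 g, with a purple cap 16 mm thick (19.5 to 40.5 mm above this point) to grasp it by. Its z axis points to the cap. It stands loosely in the round-footed stand, its foot 30 mm, this point 70.5 mm and the cap's top 111 mm above the bench
- round_stand: taller stand, grey plastic, loose, only about 40 g: round foot 52 mm across, thin stem, sleeve 23 mm across with a bore of 16 mm (2 mm of play all round the tube). Floor of the bore 30 mm, mouth 72 mm above the bench, so the tube must rise 42 mm to come free. Origin at the centre of its underside, z up along the bore. It may stand left or right of the other stand, at least 90 mm apart
- beaker: small open stainless steel beaker, 50 mm across outside, 46 mm inside, 50 mm high, its inner floor 4 mm above the bench; empty, loose, about 150 g. Origin at the centre of its underside, z up along its axis
- other_tube_mid (a point): centre of the other, identical sample tube, to be left alone. It stands in the low grey stand (square foot 52 mm wide, mouth 51 mm above the bench) with its foot 9 mm above the bench, so this point is 49.5 mm and its cap's top 90 mm above the bench
Things that resemble listed ones, but are neither listed nor needed, are in the scene too. What is shaped like the round_stand but orange or purple is not meant. Leave any purple look-alike of the beaker alone.

How it is judged:
On the way, in this order (a step that is already met when the one before it is completed fails the run):
1. the tube is held clear above the mouth of the round-footed stand, and the stand is upright on the bench (z of tube_mid in the frame of round_stand above 0.116 m and angle between round_stand's own z axis and vertical below 0.12 rad and height (world z) of round_stand below 0.006 m and contact force between the fingers and tube above 0.3 N), for 0.1 s.
2. the tube, still held, cap up, has its lower end at least 10 mm below the beaker's rim (horizontal distance between tube_mid and beaker below 0.025 m and z of tube_mid in the frame of beaker below 0.0805 m and angle between tube_mid's own z axis and vertical below 0.6 rad and contact force between the fingers and tube above 0.3 N), for 0.1 s.
At the end, for the whole second after the job is handed in: The tube is at rest in the beaker, cap up (leaning is fine), centre within 25 mm of the beaker's axis, 20 to 52 mm above its underside; beaker within 9 degrees of upright, round-footed stand within 6, each within 40 mm of its start; the other tube's centre within 30 mm of its start (horizontal distance between tube_mid and beaker below 0.025 m and z of tube_mid in the frame of beaker between 0.02 and 0.052 m and angle between tube_mid's own z axis and vertical below 1 rad and linear speed of tube below 0.03 m/s and angle between beaker's own z axis and vertical below 0.15 rad and distance of each of beaker, round_stand from where it was at the start of the episode below 0.04 m and angle between round_stand's own z axis and vertical below 0.1 rad and distance of other_tube_mid from where it was at the start of the episode below 0.03 m); the robot touches nothing.
It fails at once if the round-footed stand tips by more than 14 degrees (angle between round_stand's own z axis and vertical above 0.25 rad).
It fails at once if the round-footed stand is lifted more than 12 mm with the tube (height (world z) of round_stand above 0.012 m).
It fails at once if the other tube is moved more than 30 mm (distance of other_tube_mid from where it was at the start of the episode above 0.03 m).
It also fails if it takes over 48 s, if anything falls off the work surface, if the arm or the gripper's body presses on something with over 40 N, if the wrist force passes 120 N, or if a joint passes its speed limit or range.

## Working session

There is one attempt and no reset: what is moved stays moved. The work goes in short steps, Python scripts to look and compute and a shell command to move; the robot and the scene stay as the last step left them, time stands still between calls to the robot, and variables do not carry over. Pictures are saved under pics/ and viewed, and the job is handed in when it is done.

```bash
mkdir -p pics
cat > h.py <<'E'
from bench import *
import numpy as np, cv2
def snap(n,tag):
    p,d=camera(n); cv2.imwrite(f'pics/{tag}.png',p[:,:,::-1]); np.savez(f'{tag}.npz',p=p,d=d); return p,d
def crop(tag,x0,y0,x1,y1,s,out):
    p=np.load(f'{tag}.npz')['p'][y0:y1,x0:x1,::-1]; cv2.imwrite(f'pics/{out}.png',cv2.resize(p,None,fx=s,fy=s,interpolation=cv2.INTER_CUBIC))
def world(n,tag,u,v,z=None):
    c=get_calibration(n);d=np.load(f'{tag}.npz')['d'];T=np.array(c['world_from_camera'])
    r=np.array([(u-c['cx'])/c['fx'],(v-c['cy'])/c['fy'],1])
    if z is None: k=d[int(round(v)),int(round(u))]
    else: k=(z-T[2,3])/(T[:3,:3]@r)[2]
    return T[:3,:3]@(r*k)+T[:3,3]
E
python3 - <<'E'
from h import *
o=get_obs();print(o)
snap('scene','s0');snap('top','t0')
for n in('scene','top'):print(np.round(get_calibration(n)['world_from_camera'],3))
E
ls
```

```text
{'time_s': 0.0, 'q': array([ 1.05872851e+00,  1.81525541e-01,  1.60800305e+00,  5.75152781e-06,
        1.35377149e+00, -2.06332465e-01]), 'dq': array([-0.00026325, -0.00224504,  0.00048847, -0.00045713,  0.00143616,
        0.00098649]), 'joint_efforts': array([ 6.96326770e-04, -4.44879341e+01, -3.51337945e+01, -1.63883615e-04,
        9.13036958e-03,  4.43673139e-05]), 'eef_pos': array([0.17281287, 0.54787532, 0.24439523]), 'eef_rot': array([-3.02730921e-04,  1.52273546e-01,  9.88338018e-01, -7.98241707e-04]), 'wrist_force': array([0.18892615, 0.41650133, 0.11432619]), 'torque': array([ 0.00159939,  0.01148853, -0.02164036]), 'opening': 1.0002916831077375}
[[-0.642 -0.395  0.657 -0.078]
 [-0.766  0.315 -0.56   0.556]
 [ 0.014 -0.863 -0.505  0.523]
 [ 0.     0.     0.     1.   ]]
[[-0.028 -0.982  0.188  0.282]
 [-1.     0.03   0.007  0.055]
 [-0.013 -0.187 -0.982  1.221]
 [ 0.     0.     0.     1.   ]]
h.py
pics
s0.npz
t0.npz
```

View pics/s0.png

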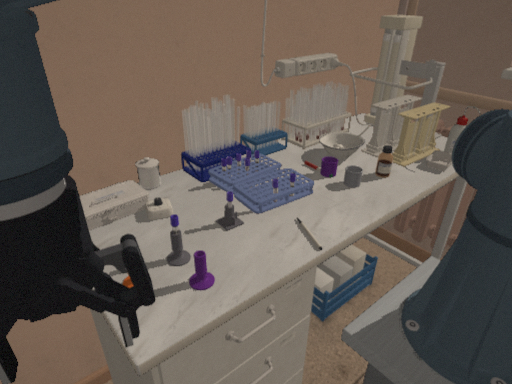

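View pics/t0.png

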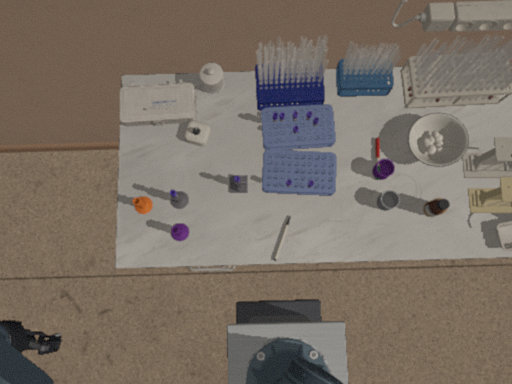

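Scene picture: the candidates for the stand are grey with a tube at (177,243), purple and empty at (201,270), orange at about (128,285), and the square-footed stand with a tube at (230,212). In the top picture they are at (180,199), (180,232), (143,204) and (238,184). The beaker could be the steel one at scene (353,176) / top (389,200) or the purple one at (329,167) / (384,169). I choose the grey round stand and the steel beaker, and check both in crops.

Run:
```python
from h import *
crop('s0',140,190,260,300,6,'c1'); crop('t0',120,160,260,250,5,'c2')
a=np.load('s0.npz')['p'][145:195,310:375,::-1];b=np.load('t0.npz')['p'][155:225,360,::-1]
crop('s0',310,145,380,195,6,'c3'); crop('t0',360,150,430,220,6,'c4')
```

```text
(no output)
```

View pics/c1.png

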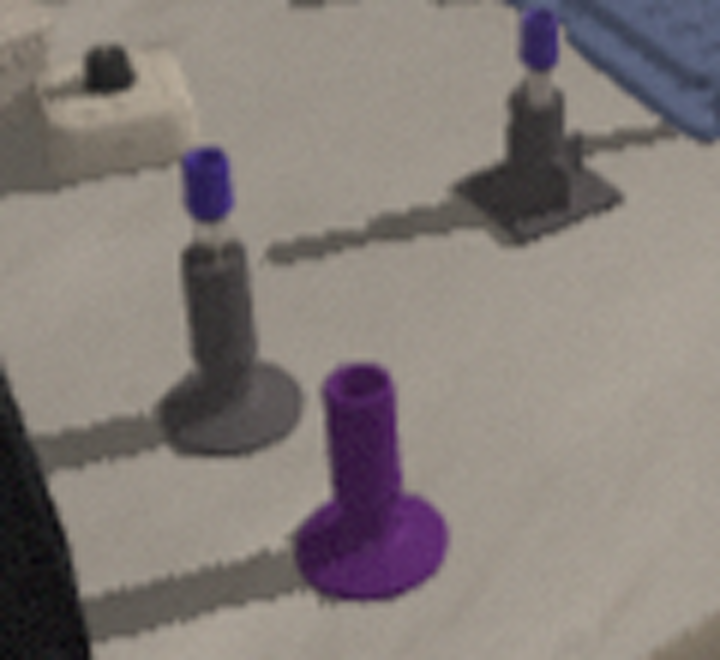

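View pics/c2.png

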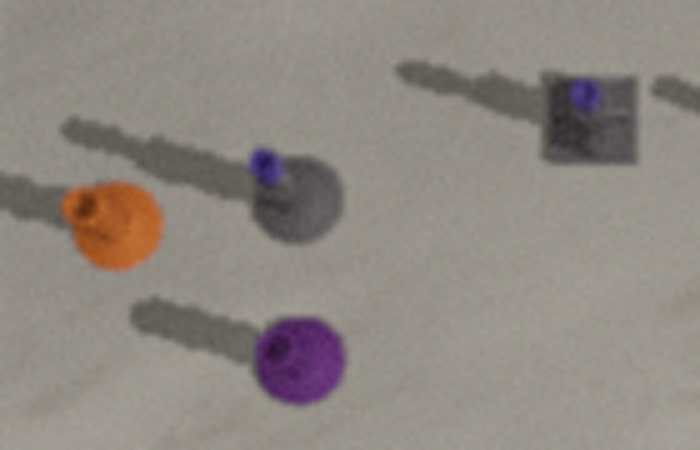

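View pics/c3.png

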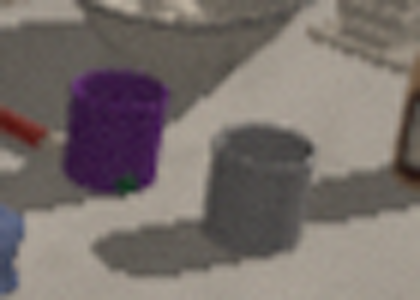

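View pics/c4.png

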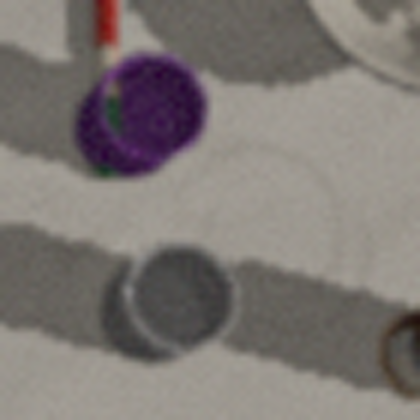

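The crops confirm it. The grey round-footed stand holds a purple-capped tube: the cap top is at top (172.5,192), the foot centre at top (179.2,199.6). The steel beaker rim centre is at top (390,199.5).

Run:
```python
from h import *
P=lambda l,*a:print(l,np.round(world(*a),4))
P('captop top','top','t0',172.4,191.8,.111)
P('foot top','top','t0',179.2,199.6,.004)
P('captop scene','scene','s0',174.0,215.4,.111)
P('foot scene','scene','s0',178,257.7,.004)
P('captop depth','top','t0',172.4,191.8)
P('rim top','top','t0',390,199.2,.05)
P('base scene','scene','s0',353,179,.0)
P('rim scene','scene','s0',353.5,169,.05)
P('sq captop','top','t0',236.6,178.4,.09)
P('orange mouth','top','t0',136.4,201,.072);P('purple mouth','top','t0',175,229.5,.072);P('purplebk','top','t0',385.5,168,.05)
# depth-based fits
c=get_calibration('top')
d=np.load('t0.npz')['d'];p=np.load('t0.npz')['p']
for nm,(x0,y0,x1,y1) in dict(stand=(164,186,192,212),beaker=(374,186,404,214)).items():
    pts=np.array([world('top','t0',u,v) for v in range(y0,y1) for u in range(x0,x1)]);
    for lo,hi in((.095,.13),(.04,.056)):
        m=(pts[:,2]>lo)&(pts[:,2]<hi);q=pts[m]
        if len(q):print(nm,lo,len(q),q.mean(0).round(4),q.min(0).round(4),q.max(0).round(4))
from scipy.spatial.transform import Rotation as R
o=get_obs();w,x,y,z=o['eef_rot'];print(R.from_quat([x,y,z,w]).as_matrix().round(3))
```

```text
captop top [0.4981 0.2873 0.111 ]
foot top [0.4957 0.2901 0.004 ]
captop scene [0.5004 0.2859 0.111 ]
foot scene [0.4959 0.2907 0.004 ]
captop depth [0.4993 0.2885 0.1052]
rim top [ 0.4712 -0.2957  0.05  ]
base scene [ 0.4894 -0.3252  0.    ]
rim scene [ 0.4742 -0.2954  0.05  ]
sq captop [0.5335 0.12   0.09  ]
orange mouth [0.4834 0.3926 0.072 ]
purple mouth [0.4033 0.2876 0.072 ]
purplebk [ 0.5591 -0.2907  0.05  ]
stand 0.095 36 [0.4976 0.2871 0.1057] [0.4898 0.2801 0.095 ] [0.5058 0.2942 0.1126]
stand 0.04 14 [0.4913 0.2837 0.049 ] [0.4845 0.2781 0.0404] [0.501  0.2972 0.0553]
beaker 0.04 94 [ 0.4729 -0.2972  0.0481] [ 0.4469 -0.3204  0.0402] [ 0.4975 -0.2693  0.0556]
[[-0.954  0.301 -0.001]
 [ 0.301  0.954 -0.001]
 [ 0.    -0.001 -1.   ]]
```

Run:
```python
import bench
print([n for n in dir(bench) if not n.startswith('__')])
print(getattr(bench,'tip_extent',None))
from h import *
from scipy.spatial.transform import Rotation as R
o=get_obs();w,x,y,z=o['eef_rot'];M=R.from_quat([x,y,z,w]).as_matrix()
print((1000*M.T@(np.array([.4985,.2872,.20])-o['eef_pos'])).round(1), o['time_s'])
```

```text
['MotionError', 'camera', 'get_calibration', 'get_obs', 'hand_in', 'tip_extent']
0.014
[-389.  -150.5   44.6] 0.1
```

```bash
python3 -m jog '[[[-30,-12,0],[0,0,0],1],[[-60,-24,0],[0,0,0],0.8],[[-90,-36,5],[0,0,0],0.6],[[-120,-48,10],[0,0,0],0.5],[[-150,-60,15],[0,0,0],0.5],[[-180,-72,20],[0,0,0],0.5],[[-210,-84,25],[0,0,0],0.5],[[-240,-96,30],[0,0,0],0.5],[[-270,-108,30],[0,0,0],0.5],[[-300,-120,30],[0,0,0],0.5],[[-330,-130,35],[0,0,0],0.5],[[-360,-140,40],[0,0,0],0.5],[[-380,-147,45],[0,0,0],0.5],[[-389,-150.5,45],[0,0,0],0.5],[[-389,-150.5,45],[0,0,0],0.5],[[-389,-150.5,45],[0,0,0],0.5]]'
python3 - <<'E'
from h import *
from scipy.spatial.transform import Rotation as R
o=get_obs();w,x,y,z=o['eef_rot'];M=R.from_quat([x,y,z,w]).as_matrix()
print((1000*M.T@(np.array([.4985,.2872,.1])-o['eef_pos'])).round(1), o)
snap('scene','s1');snap('top','t1');crop('s1',100,130,240,270,4,'c5');crop('t1',110,130,230,230,5,'c6')
E
```

```text
time_s: 1.43
eef_pos: [0.4979, 0.2874, 0.1994]
eef_rot: [-0.001, 0.153, 0.988, -0.001]
wrist_force: [-0.8, 0.7, 0.3]
opening: 0.501
[-0.8  0.2 99.4] {'time_s': 1.4333, 'q': array([ 3.17424774e-01,  2.26450314e-01,  1.64955046e+00, -5.76041583e-04,
        1.26782520e+00, -9.46713081e-01]), 'dq': array([ 0.02556408, -0.01610295,  0.00978207,  0.00265454, -0.00033201,
        0.00191923]), 'joint_efforts': array([ -1.29631821, -44.79693174, -34.06165838,  -0.12593358,
        -0.06417376,  -0.05431339]), 'eef_pos': array([0.49790617, 0.28739703, 0.19936351]), 'eef_rot': array([-8.70558762e-04,  1.52643821e-01,  9.88280599e-01, -7.51386700e-04]), 'wrist_force': array([-0.80951737,  0.65419168,  0.31977491]), 'torque': array([ 0.01960127, -0.03977284, -0.02604813]), 'opening': 0.5014525786131754}
```

View pics/c5.png

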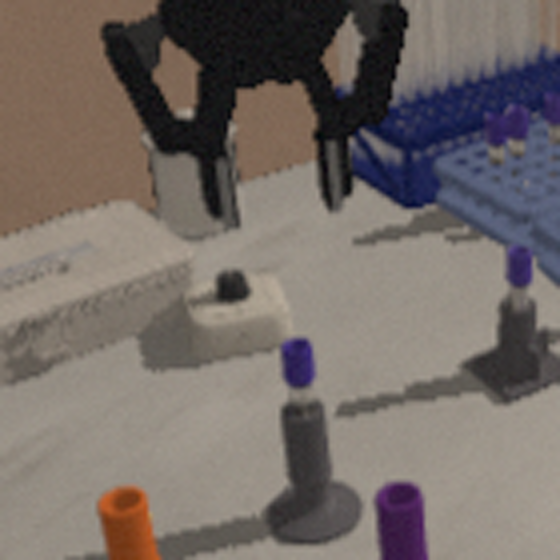

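View pics/c6.png

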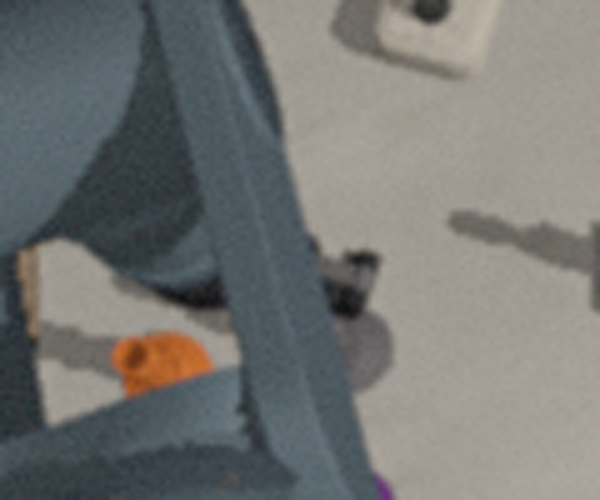

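The scene crop shows the open jaws above the cap: fingertips at about crop (218,215) and (335,205), cap top at (297,345). I lower to just above the cap and look again for the alignment.

```bash
python3 -m jog '[[[0,0,15],[0,0,0],0.5],[[-0.5,0,30],[0,0,0],0.5],[[-0.5,0,45],[0,0,0],0.5],[[-0.5,0,60],[0,0,0],0.5],[[-0.5,0,65],[0,0,0],0.5],[[-0.5,0,65],[0,0,0],0.5],[[-0.5,0,65],[0,0,0],0.5]]'
python3 - <<'E'
from h import *
o=get_obs();print(o['eef_pos'])
snap('scene','s2');crop('s2',130,150,220,240,8,'c7')
c=get_calibration('scene');T=np.linalg.inv(np.array(c['world_from_camera']))
from scipy.spatial.transform import Rotation as R
w,x,y,z=o['eef_rot'];M=R.from_quat([x,y,z,w]).as_matrix()
for off in ([0,0,14],[0,21,14],[0,-21,14],[0,0,24]):
    p=T[:3,:3]@(o['eef_pos']+M@np.array(off)/1000)+T[:3,3]
    print(off,((p[:2]/p[2]*[c['fx'],c['fy']]+[c['cx'],c['cy']]-[130,150]+.44)*8).round(1))
E
```

```text
time_s: 2.12
eef_pos: [0.4974, 0.2888, 0.1353]
eef_rot: [-0.0, 0.151, 0.989, -0.001]
wrist_force: [0.6, 0.9, 0.3]
opening: 0.501
[0.49738311 0.288767   0.13529658]
[0, 0, 14] [347.1 502. ]
[0, 21, 14] [263.6 518.6]
[0, -21, 14] [429.  485.6]
[0, 0, 24] [351.2 534.7]
```

View pics/c7.png

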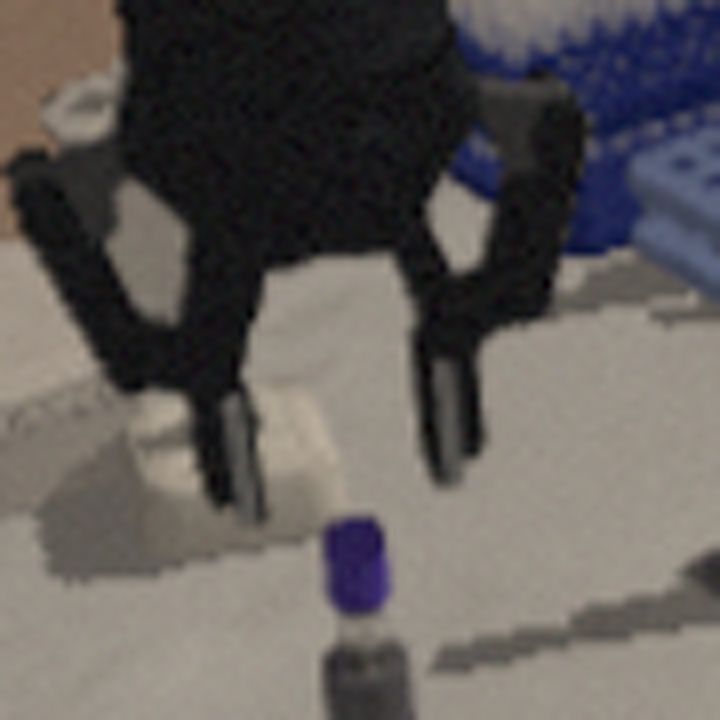

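The jaws' midpoint (345,498) matches the projection. The cap top centre is at crop (354,528); I convert that to an offset.

Run:
```python
from h import *
from scipy.spatial.transform import Rotation as R
o=get_obs();w,x,y,z=o['eef_rot'];M=R.from_quat([x,y,z,w]).as_matrix()
for v in (526,530):
    q=world('scene','s2',130+354/8-.44,150+v/8-.44,.111);print(q.round(4),(1000*M.T@(q-o['eef_pos'])).round(1))
m=(1000*M.T@(np.array([.4985,.2872,.0955])-o['eef_pos'])).round(1);print(m)
```

```text
[0.5009 0.286  0.111 ] [-3.6 -1.7 24.8]
[0.4993 0.2869 0.111 ] [-1.8 -1.3 24.8]
[-1.  -1.3 40.3]
```

```bash
python3 -m jog '[[[-2,-1.3,0],[0,0,0],0.5],[[-2,-1.3,10],[0,0,0],0.5],[[-2,-1.3,20],[0,0,0],0.5],[[-2,-1.3,30],[0,0,0],0.5],[[-2,-1.3,38],[0,0,0],0.5],[[-2,-1.3,39],[0,0,0],0.5],[[-2,-1.3,39],[0,0,0],0.5],[[-2,-1.3,39],[0,0,0],0.5]]'
python3 - <<'E'
from h import *
snap('scene','s3');crop('s3',130,170,220,260,8,'c8')
snap('top','t3');crop('t3',140,160,220,230,8,'c8t')
E
```

```text
time_s: 2.83
eef_pos: [0.4995, 0.2868, 0.0966]
eef_rot: [-0.0, 0.151, 0.988, -0.0]
wrist_force: [-0.2, -0.4, 0.3]
opening: 0.503
```

View pics/c8.png

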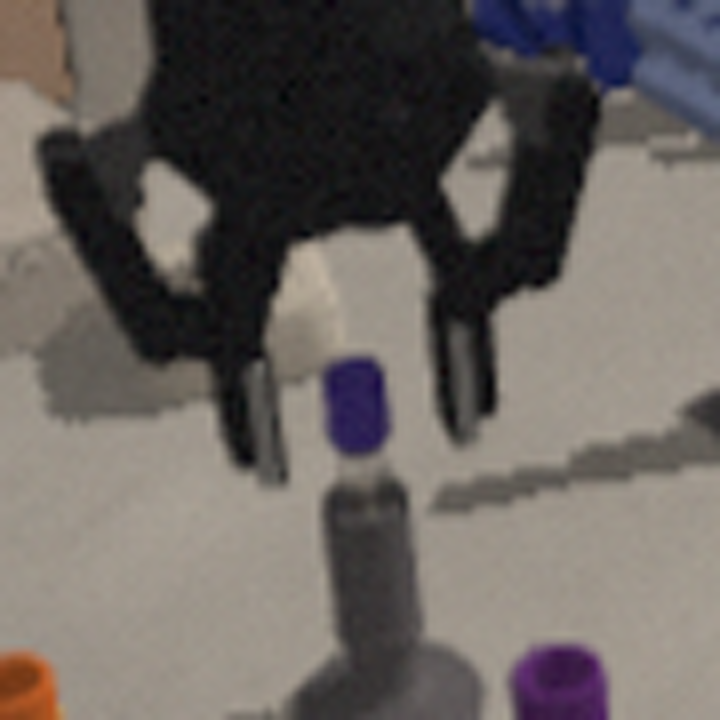

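View pics/c8t.png

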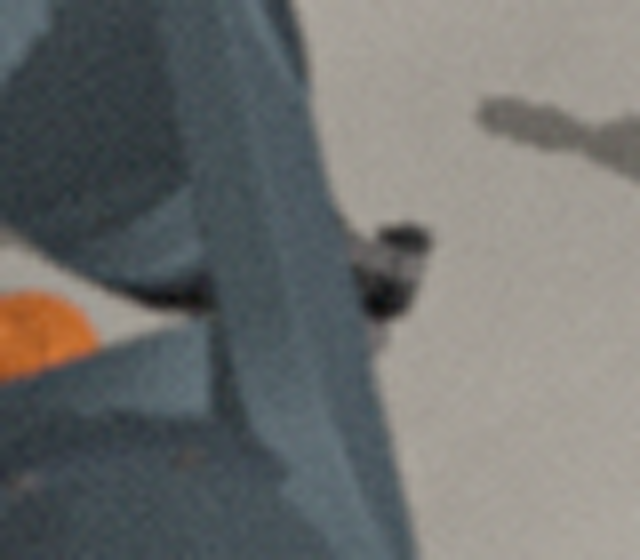

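Run:
```python
from h import *
from scipy.spatial.transform import Rotation as R
o=get_obs();w,x,y,z=o['eef_rot'];M=R.from_quat([x,y,z,w]).as_matrix();print(o['eef_pos'])
c=get_calibration('scene');T=np.linalg.inv(np.array(c['world_from_camera']))
for off in ([0,0,14],[11,0,14],[-11,0,14],[11,21,14],[11,-21,14],[0,0,-5],[0,0,-14],[0,5,-5],[5,0,-5]):
    p=T[:3,:3]@(o['eef_pos']+M@np.array(off)/1000)+T[:3,3]
    print(off,((p[:2]/p[2]*[c['fx'],c['fy']]+[c['cx'],c['cy']]-[130,170]+.44)*8).round(1))
p=np.load('s3.npz')['p'][205:235,160:190].astype(int)
m=(p[...,2]>p[...,1]+30)&(p[...,2]>p[...,0]+15);v,u=np.nonzero(m)
print(len(u),'cap centroid crop',((u.mean()+160-130+.44)*8).round(1),((v.mean()+205-170+.44)*8).round(1),(u.min()+30)*8,(u.max()+31)*8,(v.min()+35)*8,(v.max()+36)*8)
```

```text
[0.49989822 0.286992   0.09725421]
[0, 0, 14] [363.5 457.2]
[11, 0, 14] [372.1 480.2]
[-11, 0, 14] [355.1 434.7]
[11, 21, 14] [290.3 497.9]
[11, -21, 14] [452.3 463. ]
[0, 0, -5] [356.1 397.2]
[0, 0, -14] [352.5 368.2]
[0, 5, -5] [336.7 401.2]
[5, 0, -5] [360.  407.4]
70 cap centroid crop 355.7 404.1 328 384 360 448
```

Cap centroid (356,404) agrees with the jaw centre, so it is aligned to under 1 mm. Closing in steps.

```bash
python3 -m jog '[[[0,0,0],[0,0,0],0.4],[[0,0,0],[0,0,0],0.35],[[0,0,0],[0,0,0],0.3],[[0,0,0],[0,0,0],0.26],[[0,0,0],[0,0,0],0.23],[[0,0,0],[0,0,0],0.21],[[0,0,0],[0,0,0],0.19],[[0,0,0],[0,0,0],0.17],[[0,0,0],[0,0,0],0.12],[[0,0,0],[0,0,0],0],[[0,0,0],[0,0,0],0],[[0,0,0],[0,0,0],0],[[0,0,0],[0,0,0],0],[[0,0,0],[0,0,0],0]]'
python3 - <<'E'
from h import *
snap('scene','s4');crop('s4',130,170,220,260,8,'c9')
E
```

```text
time_s: 4.1
eef_pos: [0.4999, 0.2871, 0.0974]
eef_rot: [0.001, 0.151, 0.988, -0.0]
wrist_force: [0.0, 0.4, 0.1]
opening: 0.164
```

View pics/c9.png

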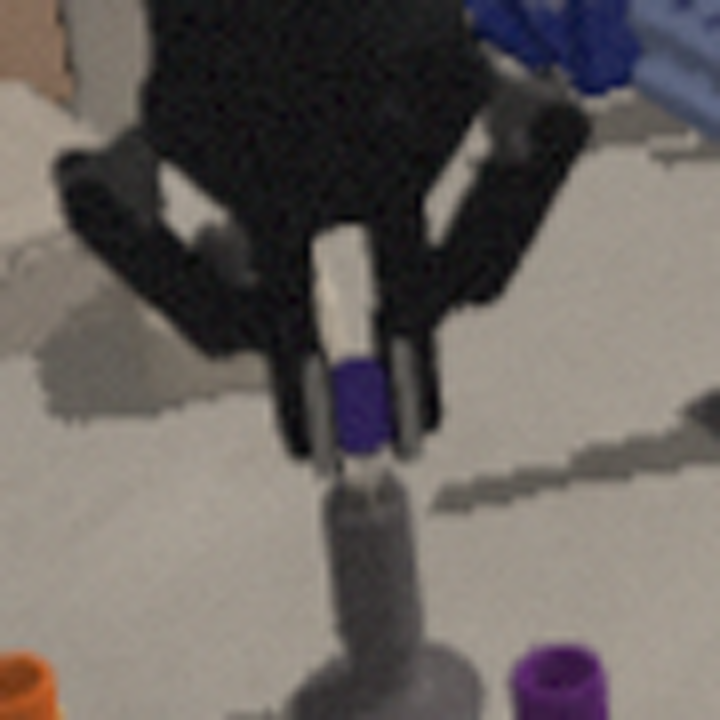

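The cap is held and the stand is unmoved. Lifting slowly, straight up.

```bash
python3 -m jog '[[[0,0,-2],[0,0,0],0],[[0,0,-4],[0,0,0],0],[[0,0,-6],[0,0,0],0],[[0,0,-9],[0,0,0],0],[[0,0,-12],[0,0,0],0],[[0,0,-15],[0,0,0],0],[[0,0,-18],[0,0,0],0],[[0,0,-20],[0,0,0],0],[[0,0,-20],[0,0,0],0]]'
python3 - <<'E'
from h import *
snap('scene','s5');crop('s5',130,150,220,270,6,'c10')
E
```

```text
time_s: 4.9
eef_pos: [0.5003, 0.2872, 0.118]
eef_rot: [0.001, 0.151, 0.988, 0.0]
wrist_force: [-0.1, -0.3, -0.7]
opening: 0.164
```

View pics/c10.png

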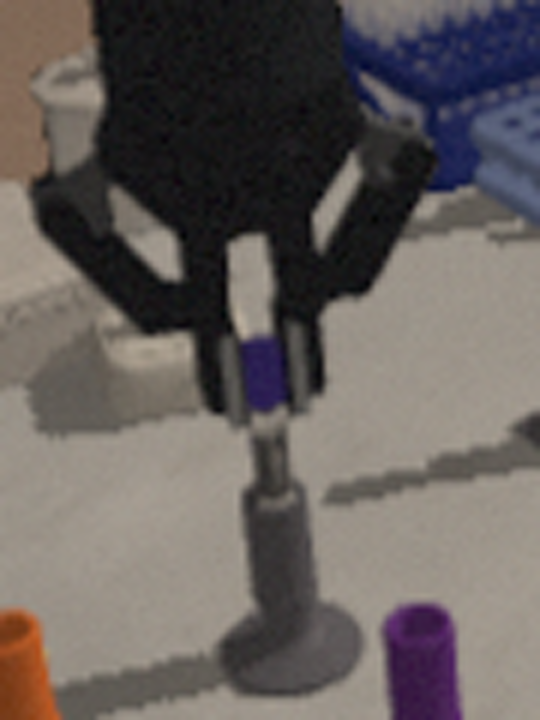

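The tube is 20 mm up and the stand's foot is still flat on the bench. Continuing.

```bash
python3 -m jog '[[[0,0,-4],[0,0,0],0],[[0,0,-8],[0,0,0],0],[[0,0,-12],[0,0,0],0],[[0,0,-16],[0,0,0],0],[[0,0,-20],[0,0,0],0],[[0,0,-24],[0,0,0],0],[[0,0,-28],[0,0,0],0],[[0,0,-32],[0,0,0],0],[[0,0,-37],[0,0,0],0],[[0,0,-42],[0,0,0],0],[[0,0,-50],[0,0,0],0],[[0,0,-60],[0,0,0],0],[[0,0,-75],[0,0,0],0],[[0,0,-90],[0,0,0],0],[[0,0,-110],[0,0,0],0],[[0,0,-120],[0,0,0],0],[[0,0,-120],[0,0,0],0],[[0,0,-120],[0,0,0],0]]'
python3 - <<'E'
from h import *
from scipy.spatial.transform import Rotation as R
o=get_obs();w,x,y,z=o['eef_rot'];M=R.from_quat([x,y,z,w]).as_matrix()
print((1000*M.T@(np.array([.472,-.296,.238])-o['eef_pos'])).round(1))
snap('scene','s6');crop('s6',100,100,240,280,4,'c11')
E
```

```text
time_s: 6.45
eef_pos: [0.5003, 0.2872, 0.2384]
eef_rot: [0.002, 0.151, 0.988, 0.001]
wrist_force: [-0.2, 1.2, -0.3]
opening: 0.161
[-147.4 -565.    -0. ]
```

View pics/c11.png

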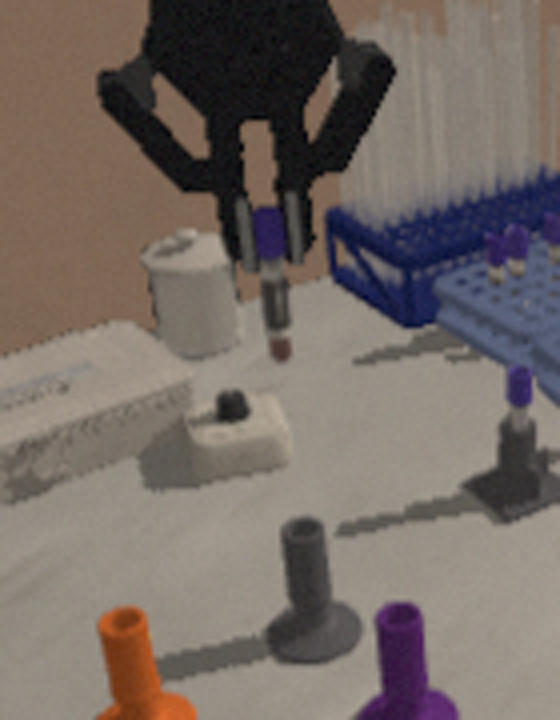

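The tube is clear of the stand, which stands upright. Carrying it to the beaker.

```bash
python3 -m jog '[[[-3,-10,0],[0,0,0],0],[[-8,-30,0],[0,0,0],0],[[-15,-58,0],[0,0,0],0],[[-24,-91,0],[0,0,0],0],[[-33,-126,0],[0,0,0],0],[[-42,-161,0],[0,0,0],0],[[-51,-196,0],[0,0,0],0],[[-60,-231,0],[0,0,0],0],[[-69,-266,0],[0,0,0],0],[[-78,-301,0],[0,0,0],0],[[-87,-336,0],[0,0,0],0],[[-96,-371,0],[0,0,0],0],[[-106,-406,0],[0,0,0],0],[[-115,-441,0],[0,0,0],0],[[-124,-476,0],[0,0,0],0],[[-133,-508,0],[0,0,0],0],[[-140,-535,0],[0,0,0],0],[[-145,-555,0],[0,0,0],0],[[-147,-563,0],[0,0,0],0],[[-147.4,-565,0],[0,0,0],0]]'
python3 -m jog '[[[0,0,0],[0,0,0],0],[[0,0,0],[0,0,0],0]]'
python3 - <<'E'
from h import *
snap('scene','s7');crop('s7',300,80,410,200,5,'c12')
snap('top','t7');crop('t7',350,150,430,220,6,'c13')
print(get_obs()['eef_pos'])
E
```

```text
time_s: 8.17
eef_pos: [0.4701, -0.2975, 0.236]
eef_rot: [-0.0, 0.152, 0.988, 0.001]
wrist_force: [-0.8, 0.9, -0.1]
opening: 0.164
time_s: 8.33
eef_pos: [0.4697, -0.2963, 0.2352]
eef_rot: [-0.001, 0.152, 0.988, 0.001]
wrist_force: [0.2, -0.0, 0.2]
opening: 0.158
[ 0.4702191  -0.29610723  0.23575243]
```

View pics/c12.png

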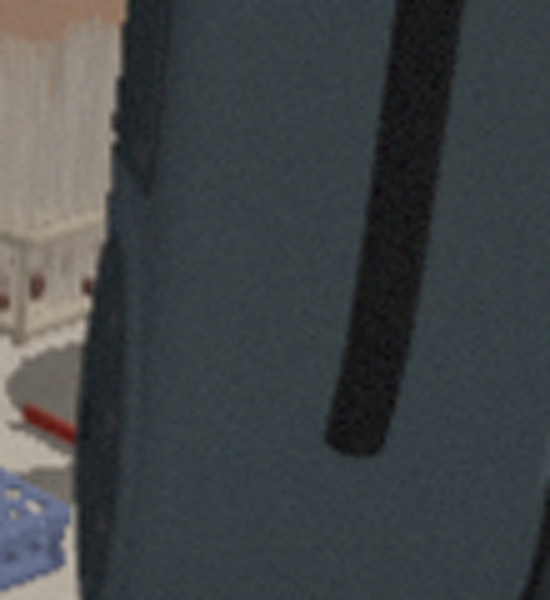

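View pics/c13.png

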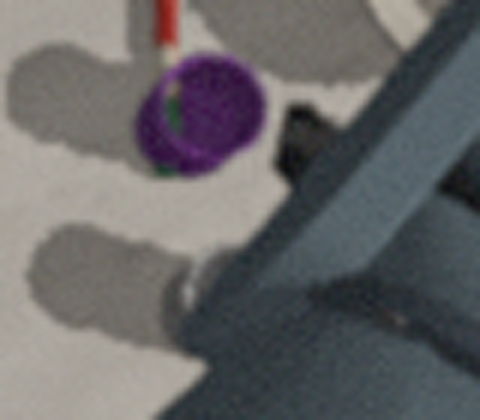

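The arm hides the beaker in both views now. The beaker measurements agree to 3 mm, against about 17 mm of clearance, so I lower watching the force.

```bash
python3 -m jog '[[[-2,0.7,10],[0,0,0],0],[[-2,0.7,25],[0,0,0],0],[[-2,0.7,40],[0,0,0],0],[[-2,0.7,55],[0,0,0],0],[[-2,0.7,70],[0,0,0],0],[[-2,0.7,85],[0,0,0],0],[[-2,0.7,95],[0,0,0],0],[[-2,0.7,105],[0,0,0],0],[[-2,0.7,110],[0,0,0],0],[[-2,0.7,115],[0,0,0],0],[[-2,0.7,120],[0,0,0],0],[[-2,0.7,125],[0,0,0],0],[[-2,0.7,125],[0,0,0],0]]'
python3 - <<'E'
from h import *
snap('top','t8');crop('t8',350,150,430,220,6,'c14')
snap('scene','s8')
E
```

```text
time_s: 9.52
eef_pos: [0.4719, -0.2955, 0.11]
eef_rot: [-0.001, 0.152, 0.988, 0.001]
wrist_force: [-0.8, 0.0, -0.8]
opening: 0.163
```

View pics/c14.png

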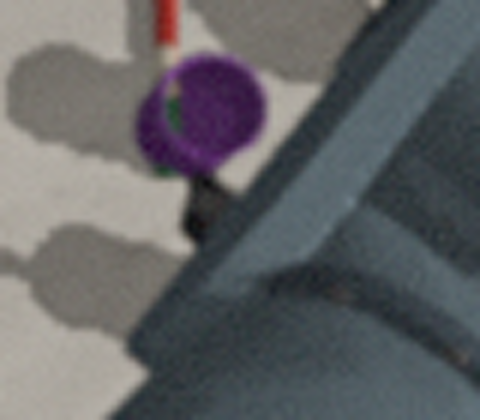

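View pics/s8.png

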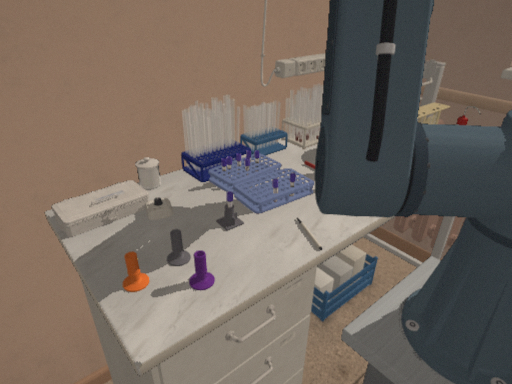

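The force is free of contact, and the dark part near the purple beaker (top crop (200,210)) is the gripper body, which stays above 0.12 m. Lowering the rest.

```bash
python3 -m jog '[[[0,0,5],[0,0,0],0],[[0,0,10],[0,0,0],0],[[0,0,15],[0,0,0],0],[[0,0,20],[0,0,0],0],[[0,0,25],[0,0,0],0],[[0,0,29],[0,0,0],0],[[0,0,32],[0,0,0],0],[[0,0,33],[0,0,0],0],[[0,0,33],[0,0,0],0],[[0,0,33],[0,0,0],0],[[0,0,33],[0,0,0],0]]'
```

```text
time_s: 10.53
eef_pos: [0.4724, -0.296, 0.0781]
eef_rot: [-0.0, 0.152, 0.988, 0.001]
wrist_force: [-0.1, 0.5, 0.5]
opening: 0.165
```

```bash
python3 -m jog '[[[0,0,0],[0,0,0],0.2],[[0,0,0],[0,0,0],0.25],[[0,0,0],[0,0,0],0.3],[[0,0,0],[0,0,0],0.4],[[0,0,0],[0,0,0],0.5],[[0,0,0],[0,0,0],0.6],[[0,0,0],[0,0,0],0.7],[[0,0,0],[0,0,0],0.7],[[0,0,0],[0,0,0],0.7],[[0,0,0],[0,0,0],0.7],[[0,0,-5],[0,0,0],0.7],[[0,0,-12],[0,0,0],0.7],[[0,0,-25],[0,0,0],0.7],[[0,0,-40],[0,0,0],0.7],[[0,0,-60],[0,0,0],0.7],[[0,0,-90],[0,0,0],0.7],[[0,0,-120],[0,0,0],0.7],[[0,0,-150],[0,0,0],0.7],[[0,0,-160],[0,0,0],0.7],[[0,0,-160],[0,0,0],0.7]]'
python3 -m jog '[[[10,30,0],[0,0,0],0.7],[[20,60,0],[0,0,0],0.7],[[30,95,0],[0,0,0],0.7],[[40,130,0],[0,0,0],0.7],[[50,165,0],[0,0,0],0.7],[[60,200,0],[0,0,0],0.7],[[70,230,0],[0,0,0],0.7],[[75,250,0],[0,0,0],0.7],[[75,250,0],[0,0,0],0.7]]'
python3 - <<'E'
from h import *
snap('top','t9');snap('scene','s9');crop('t9',350,150,430,220,7,'c15');crop('s9',300,120,400,200,7,'c16')
E
```

```text
time_s: 12.2
eef_pos: [0.4741, -0.2977, 0.2424]
eef_rot: [0.003, 0.152, 0.988, -0.002]
wrist_force: [-0.3, 0.8, 0.6]
opening: 0.704
time_s: 12.95
eef_pos: [0.4762, -0.0328, 0.2396]
eef_rot: [0.001, 0.15, 0.989, -0.001]
wrist_force: [-1.3, -0.1, 0.3]
opening: 0.701
```

View pics/c15.png

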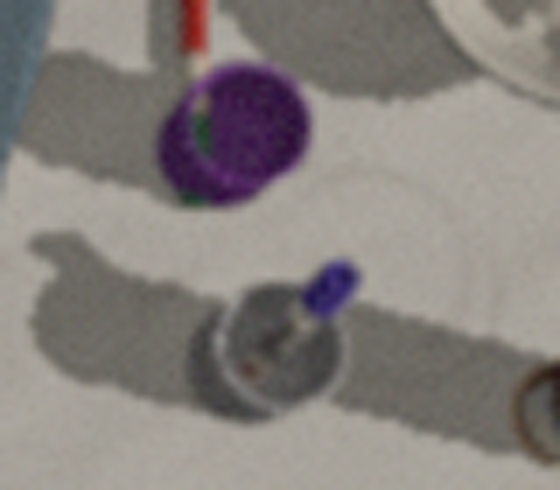

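View pics/s9.png

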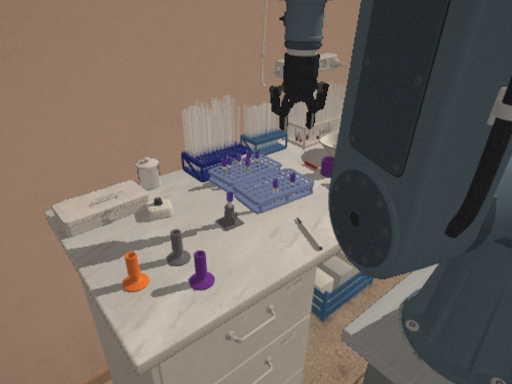

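The top crop shows the tube cap up in the steel beaker, leaning on the rim (foot at (250,368), cap at (335,288)). The rim centre is still at top (390,199). In the scene picture the round stand is upright at (178,247) and the other tube is unmoved at (230,210).

```bash
python3 -m jog '[[[0,0,0],[0,0,0],0.7],[[0,0,0],[0,0,0],0.7],[[0,0,0],[0,0,0],0.7],[[0,0,0],[0,0,0],0.7],[[0,0,0],[0,0,0],0.7],[[0,0,0],[0,0,0],0.7]]'
python3 - <<'E'
from h import *
p,_=snap('top','t10');a=np.load('t9.npz')['p']
print(np.abs(p[185:215,375:410].astype(int)-a[185:215,375:410]).mean(), np.abs(p[60:90,20:50].astype(int)-a[60:90,20:50]).mean())
print(hand_in())
E
```

```text
time_s: 13.55
eef_pos: [0.4768, -0.0364, 0.2401]
eef_rot: [0.002, 0.151, 0.989, -0.002]
wrist_force: [-0.3, 0.1, 0.7]
opening: 0.699
2.3580952380952382 2.5970370370370373
the job is handed in; nothing more can be done
None
```

I moved the tube from the grey round-footed stand into the steel beaker and handed the job in at about 13.6 s. `hand_in()` reports no verdict, so the outcome below is what I saw in the images.

- **Pull:** I gripped the tube by its cap and pulled it straight up. Pictures part-way up and at the top showed the stand upright and in place.
- **Placing:** I let go with the tube's lower end, by my calculation, about 40 mm below the rim. The arm hid the beaker from both cameras during the lowering, so I went by the earlier position measurements, which agreed to about 3 mm apart from one rough base reading I set aside. The wrist force showed no contact.
- **Last checks:** The tube stands cap up in the beaker, leaning on the rim, and is at rest: two pictures about 0.6 s apart differ only by noise. The beaker rim is at the same pixel as at the start, the round stand is upright in place, the other tube has not moved, and the gripper is clear. No check failed, but I judged the tube's lean and centre offset from the picture and did not measure them.

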